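# Set an empty cable reel back to its stop

## Robot

A 6-joint arm with a two-finger parallel gripper is mounted at the origin on the work surface. World frame = base frame: x ahead of the robot, y to its left, z up, the work surface at z = 0. Lengths are in mm, angles in degrees, forces in N, time in s.
With the tool pointing down it reaches from about 275 to 850 mm from the base axis. Payload 5.2 kg.
Tool frame: the origin (TCP) lies on the centre line of the jaws, within the pads' length; the fingertips stand r.tips_ahead ahead of it and the grasp point (between the pads) lies 3 mm ahead of it (r.tips_ahead is the distance from the TCP to the fingertips, in mm); z points along the fingers, y is the line along which they close (so a half turn about z gives the same grasp; the last joint's range is limited). The gripper opens to 85 mm and grips with 20 to 120 N. Pads are 22 mm wide; open, the fingers measure 114 mm over their backs; the gripper's body (76 mm by 85 mm) begins 54 mm behind the grasp point. The pads swing forward as they close: fully open they stand 13 mm farther back than shut.
Start: joints at [63.151, 14.817, 87.949, -0, 77.235, -11.62], TCP at [144.452, 530.696, 253.31] pointing down, gripper open.
Joint ranges: [-179.93, 179.93], [-52.35, 119.4], [10.71, 147.94], [-69.91, 249.91], [12.55, 155.21], [-178.61, 178.61]. Speed limits (degrees/s): [147.25, 147.25, 180, 180, 180, 180].

## Interface

Orientations are given as [roll, pitch, yaw] about the fixed x, y, z axes, in that order (R = Rz(yaw) Ry(pitch) Rx(roll)).
In Python, from plant import r gives the robot as it stands. The module is installed in compiled form; this text tells all that it offers.
- The arm moves only by the tool send_rows, never from a script. Its arguments are lists of equal length, an entry for each row: "translation": the shift along the tool's x, y, z in cm, a list of three; "yaw": the turn about the tool's z in degrees; "hand": the opening, from 0 (shut) to 1 (fully open). A call has 1 to 10 rows; each row is the pose to reach, as a shift and turn from the pose commanded when the call began, along the tool's axes at that moment; what a row does not reach only later rows make up. A row lasts 1/10 s, in which the tool goes at most 50 mm and 8.59 degrees, less where a joint would pass 70% of its speed; a pose out of reach is approached as far as the arm can. A call with a gripper value outside its range is refused whole. The fingers move at their own pace and stop on an object; "grip_force" is the grip in N (left out, the last holds). Time passes only in rows, so rows that repeat a pose let the fingers close. It gives the time, the measured TCP pose, the force, the opening and the grip force at its end, in the units of the state.
- r.observe(): the state, without advancing time (a new reading comes with each control period).
- r.snapshot(name): name is "scene" or "top" or "wrist"; returns a dict with "img" (400x640x3 uint8, blue, green, red), "mtx" (3x3 intrinsics, pixels), "xyz" and "rotation" of the camera in the world; the wrist camera has in their place "mount" (4x4, takes a point from camera to tool coordinates, whose origin is the TCP and whose axes are the flange's). Camera axes: x right, y up, looking along -z (the intrinsics and any distortion apply to the point x, -y, -z); pixel columns grow to the right and rows downward; lengths in mm; the calibration is good to about 2 mm. A picture is of the moment at which its call begins: read the wrist's pose just before it. There is no depth.
- r.hand_in(): hands the job in; it is judged then, once.
The state is a dict: "time_s": time; "q": joint angles; "dq": joint speeds; "tau": joint torques, N m; "tool_pos": TCP position; "eef_rot": TCP orientation; "ft_force": force on the tool from outside, world axes, zero at the start; "moment": the same for the moment, N m; "gripper_width": finger opening in mm; "finger_force": force on a finger pad.
Only numpy, scipy, OpenCV 4.12 (cv2) and the standard library are available. Lean on these libraries where they do the work, as an engineer would, in place of code of your own. Each camera call takes 0.05 s, during which the arm holds its last target. There are 200 camera calls.

## Task

The empty cable reel beside the router has to go back to its start position. Fold the orange pawl up and right over so that it stays up by itself, turn the reel backwards (clockwise seen from above) by its black knob until the red lug bears firmly against the screw of the yellow stop without shifting the stop, which is only friction-clamped, then fold the pawl back down onto the teeth and let go. Leave the router, mug and remote where they are.

Things in the scene. Friction and masses are not known exactly. Their poses are not given: they have to be found in the camera images.
- cable_reel: the fixed white base disc of the reel, 230 mm across and 10 mm thick; origin at the centre of its underside on the table, z up and on the reel's axis; its x axis is the zero of the reel and stop angles, and the pawl stands on its +y side. The whole reel with knob is 102 mm high. The fixed pivot cheeks of the pawl reach 72 mm above the table.
- reel_axis (a point): point on the reel's vertical axis, on the upper face of the grey upper flange (160 mm across, 52 mm above the table). Twelve steel saw teeth, 8 mm high (tops 60 mm above the table), stand on this face between 62 and 80 mm from the axis; a steel hub of 28 mm across rises 4 mm.
- reel_turn (a joint): angle of the reel about the vertical axis in rad, from the base's x axis to the knob and the red lug, which stand at the same angle; grows counter-clockwise seen from above (winding); backwards is clockwise, falling values. Pure friction drag of 0.15 N m (about 3.6 N at the knob), no spring: it stays where left. With the pawl down the reel cannot be turned backwards by more than one tooth (0.52 rad).
- knob_grip (a point): middle of the upright black crank knob's grip length: cylinder 18 mm across, from 62 to 102 mm above the table, 42 mm from the reel's axis; it spins freely on its own pin, so the hand need not turn as it goes round. This point is 84 mm above the table; below the knob is a 22 mm boss.
- pawl (a joint): angle of the pawl about its level pivot pin (parallel to the base's y axis), rad: about 0 (level, nose in a tooth gap) to 0.13 (nose on a tooth top) when down on the teeth; grows as the grip end is lifted up and over, away from the teeth; 2.3 is the end of its swing, where it rests by its own weight. Below about 1.2 it falls back down, beyond about 1.8 it falls over to 2.3. It weighs 40 g and moves easily, slightly damped.
- pawl_grip (a point): centre of the round orange grip disc of the pawl (20 mm across, 12 mm wide, its axis parallel to the pivot pin and to the base's y axis); pinch it across its flat faces, along the base's y; it can turn between the fingers as the pawl swings. When the pawl is level this point is 50 mm to -x (base frame) and 20 mm above the pivot.
- pawl_pivot (a point): centre of the pawl's pivot pin, fixed on the base at x 58 mm, y 71 mm, 64 mm above the table in the base's frame. The pawl arm, 12 mm wide, points to the base's -x when it is down and swings up and over to +x.
- stop_set (a joint): angle in rad of the yellow stop about the reel's axis, from the base's x axis to the middle of the stop post. The arm is clamped by friction only: it slips when pushed with about 0.50 N m (5.7 N at the post; about 15.5 N along the knob's path, the reel's drag included). The lug bears firmly on it when the knob is pushed with about 12 to 14 N along its path (3.5 N is needed at the post, 11 N at the knob).
- stop: the yellow upright stop post, 14 mm radially by 10 mm wide, from 12 to 58 mm above the table, centre 88 mm from the reel's axis; origin on the reel's axis at table height, x towards the post. A steel adjusting screw, 7 mm across, goes through it at the height of the lug and stands 1 to 11 mm out of the face towards the lug; how far is different each time and is not measured. The lug meets the end of this screw, so the contact has to be felt. The screw does not move by itself.
- stop_face (a point): middle of the stop post's face on the side of the lug, where the screw comes out, 86 mm from the axis and 48.5 mm above the table
- reel: the turning reel with its knob, teeth and red lug. The lug stands out from the rim of the upper flange, 10 mm wide, reaching from 77 to 93 mm from the axis, 45 to 52 mm above the table; origin on the reel's axis at table height, x towards the lug.
- lug_face (a point): middle of the lug's clockwise face, which meets the screw, 86 mm from the axis and 48.5 mm above the table. Lug and screw touch when the reel angle is the stop angle plus 0.13 to 0.25 rad, depending on the screw; this point and the stop's face point are then 1 to 11 mm apart.
- router: white router with two black antennas, 125 x 170 mm, 28 mm high, antennas to 170 mm; origin under its centre; stands loose, to be left alone
- mug: white mug, 76 mm across, 85 mm high, handle to its +y; origin under its centre; loose, to be left alone
- remote: black remote control, 42 x 150 x 18 mm, long along its y; origin under its centre; loose, to be left alone
Things that resemble listed ones, but are neither listed nor needed, are in the scene too. What is shaped like the cable_reel but brown or purple is not meant.

How it is judged (in metres and radians):
On the way, in this order (a step that is already met when the one before it is completed fails the run):
1. the pawl is folded right over and rests up (pawl angle above 2.1 rad) (value of joint pawl above 2.1 rad), for 0.2 s.
2. with the pawl still up, the red lug bears on the yellow stop or its screw with more than 3.5 N (value of joint pawl above 2 rad and contact force between reel and stop above 3.5 N), for 0.2 s.
At the end, for the whole second after the job is handed in: The pawl lies down on the teeth (pawl angle below 0.18 rad), the red lug is still at the yellow stop's screw (face points of lug and post within 13.5 mm; the screw takes up to 11 mm of this), the stop is within 3 mm of its first place, and reel and pawl are at rest (value of joint pawl below 0.18 rad and distance between lug_face and stop_face below 0.0135 m and distance of stop_face from where it was at the start of the episode below 0.003 m and velocity of joint reel_turn between -0.05 and 0.05 rad/s and velocity of joint pawl between -0.05 and 0.05 rad/s); the robot touches nothing.
It fails at once if the stop is pushed out of its setting (more than 3 mm) (distance of stop_face from where it was at the start of the episode above 0.003 m).
It fails at once if the router is moved more than 15 mm (distance of router from where it was at the start of the episode above 0.015 m).
It fails at once if the mug is moved more than 15 mm (distance of mug from where it was at the start of the episode above 0.015 m).
It fails at once if the remote is moved more than 15 mm (distance of remote from where it was at the start of the episode above 0.015 m).
It also fails if it takes over 72 s, if anything falls off the work surface, if the arm or the gripper's body presses on something with over 40 N, if the wrist force passes 120 N, or if a joint passes its speed limit or range.

## Working session

There is one attempt and no reset: what is moved stays moved. The work goes in short steps, Python scripts to look and compute and a tool call to move; the robot and the scene stay as the last step left them, time stands still between calls to the robot, and variables do not carry over. Pictures are saved under pics/ and viewed, at most 10 in all, crops included, and the job is handed in when it is done.

Besides the shell and the picture viewer there is one more tool, called as a command line: name --pt "numbers of a row" for each row, then --argument value for the rest. send_rows: Moves the arm, as the interface text tells. Its arguments: {"type":"object","properties":{"translation":{"type":"array","items":{"type":"array","items":{"type":"number"}}},"yaw":{"type":"array","items":{"type":"number"}},"hand":{"type":"array","items":{"type":"number"}},"grip_force":{"type":"number"}},"required":["translation","yaw","hand"]}

```bash
mkdir -p pics
python3 - <<'E'
from plant import r
import cv2,json,numpy as np
o=r.observe();print(o, r.tips_ahead)
for n in("scene","top"):
    s=r.snapshot(n);cv2.imwrite(f"pics/{n}0.png",s["img"]);print(n,s["mtx"],s["xyz"],s["rotation"],[k for k in s])
    np.savez(f"{n}0.npz",**{k:np.array(v) for k,v in s.items()})
E
```

```text
{'time_s': 0.0, 'q': array([ 6.31526863e+01,  1.48604640e+01,  8.80129252e+01,  1.59541389e-03,
        7.72312257e+01, -1.16193841e+01]), 'dq': array([-0.06592529, -0.07062951, -0.0127188 ,  0.1291458 , -0.06076713,
       -0.09709721]), 'tau': array([-2.02102528e-04, -4.46024108e+01, -2.90563774e+01, -5.25859705e-04,
        1.16477904e-02, -5.22566847e-05]), 'tool_pos': array([144.20778411, 530.2600469 , 252.45036751]), 'eef_rot': array([-1.79897842e+02, -2.25938495e-02,  1.64771696e+02]), 'ft_force': array([-0.18823371, -0.35575954, -0.81019623]), 'moment': array([-0.0186982 , -0.00177879,  0.00416292]), 'finger_force': 0.0, 'gripper_width': 85.25867597744924} 22.0
scene [[469.83006956   0.         322.15794341]
 [  0.         469.83006956 195.68946633]
 [  0.           0.           1.        ]] [1517.35586036   45.64356299  975.7588627 ] [49.01620914  0.68061316 87.94358364] ['img', 'mtx', 'xyz', 'rotation']
top [[500.41454136   0.         311.7354102 ]
 [  0.         500.41454136 195.77121507]
 [  0.           0.           1.        ]] [ 346.25339674   82.12611674 1713.65896425] [  4.74570844   0.23441669 -91.68738786] ['img', 'mtx', 'xyz', 'rotation']
```

View pics/scene0.png

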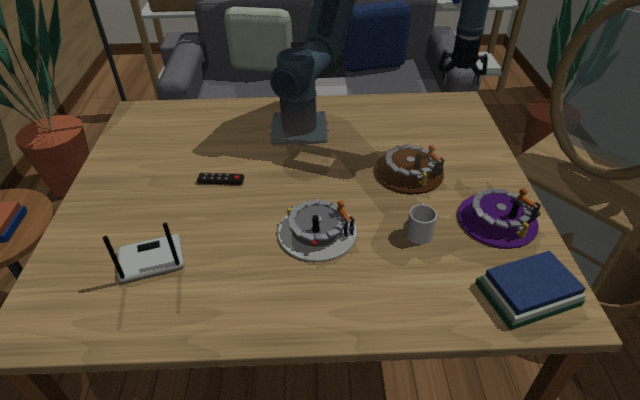

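View pics/top0.png

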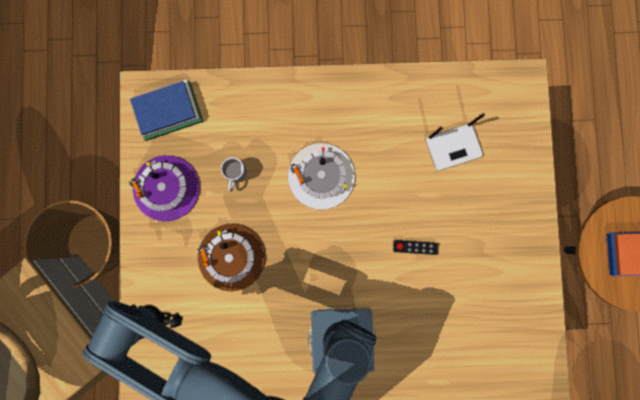

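```bash
cat > h.py <<'E'
import numpy as np,cv2
from scipy.spatial.transform import Rotation as R
def pose(s,o=None):
    if 'mount' in s:
        T=np.eye(4);T[:3,:3]=R.from_euler('xyz',o['eef_rot'],degrees=True).as_matrix();T[:3,3]=o['tool_pos']
        return T@np.array(s['mount'])
    T=np.eye(4);T[:3,:3]=R.from_euler('xyz',s['rotation'],degrees=True).as_matrix();T[:3,3]=s['xyz'];return T
def ray(s,uv,o=None):
    T=pose(s,o);K=s['mtx'];d=np.array([(uv[0]-K[0,2])/K[0,0],-(uv[1]-K[1,2])/K[1,1],-1.]);return T[:3,3],T[:3,:3]@d
def onz(s,uv,z,o=None):
    p,d=ray(s,uv,o);return p+d*(z-p[2])/d[2]
def px(s,P,o=None):
    T=pose(s,o);c=T[:3,:3].T@(np.array(P)-T[:3,3]);K=s['mtx'];return np.array([K[0,2]+K[0,0]*c[0]/-c[2],K[1,2]-K[1,1]*c[1]/-c[2]])
def blobs(img,name,box,amin=3):
    h=cv2.cvtColor(img,cv2.COLOR_BGR2HSV).astype(int);H,S,V=h[...,0],h[...,1],h[...,2]
    m={'orange':(H>=6)&(H<=15)&(S>200)&(V>120),'red':((H<=4)|(H>174))&(S>140)&(V>90),'yellow':(H>=20)&(H<=32)&(S>150)&(V>90),
       'black':(V<50),'white':(S<40)&(V>150),'grey':(S<45)&(V>60)}[name].astype(np.uint8)
    x0,y0,x1,y1=box;z=np.zeros_like(m);z[y0:y1,x0:x1]=m[y0:y1,x0:x1]
    n,l,st,c=cv2.connectedComponentsWithStats(z)
    return [(st[i,4],c[i].round(1),st[i,:4]) for i in range(1,n) if st[i,4]>=amin],z
E
python3 - <<'E'
from h import *
for n,box in(("top",(280,135,365,215)),("scene",(270,190,365,265))):
    s=dict(np.load(n+"0.npz"))
    for c in('orange','red','yellow','black'):
        print(n,c,blobs(s['img'],c,box)[0])
    b,m=blobs(s['img'],'grey',box,200);print(n,b)
    pts=cv2.findNonZero(m);hull=cv2.convexHull(pts);e=cv2.fitEllipse(hull);print(e,onz(s,e[0],5))
    x0,y0,x1,y1=box;cv2.imwrite(f"pics/{n}c.png",cv2.resize(s['img'][y0:y1,x0:x1],None,fx=7,fy=7,interpolation=cv2.INTER_CUBIC))
E
python3 -c "
import cv2,numpy as np
a=cv2.imread('pics/topc.png');b=cv2.imread('pics/scenec.png');a=cv2.resize(a,(400,400*a.shape[0]//a.shape[1]));b=cv2.resize(b,(400,400*b.shape[0]//b.shape[1]))
h=min(a.shape[0],b.shape[0]);cv2.imwrite('pics/both.png',np.hstack([a[:h],b[:h]]))"
```

```text
top orange [(np.int32(38), array([298. , 174.4]), array([294, 168,   9,  15], dtype=int32))]
top red [(np.int32(4), array([322.5, 148.5]), array([322, 148,   2,   2], dtype=int32))]
top yellow [(np.int32(9), array([345. , 185.7]), array([344, 184,   3,   4], dtype=int32))]
top black [(np.int32(25), array([322.3, 160.8]), array([320, 158,   6,   6], dtype=int32))]
top [(np.int32(3250), array([321.6, 176.2]), array([288, 143,  67,  66], dtype=int32))]
((321.0855407714844, 175.8974151611328), (65.63917541503906, 66.44750213623047), 77.54608154296875) [555.80947459  50.79288046   5.        ]
scene orange []
scene red [(np.int32(14), array([314.4, 241.7]), array([313, 240,   4,   4], dtype=int32))]
scene yellow [(np.int32(6), array([288.8, 209.2]), array([287, 208,   4,   3], dtype=int32))]
scene black [(np.int32(3), array([327., 206.]), array([326, 206,   3,   1], dtype=int32)), (np.int32(23), array([337.7, 213.4]), array([333, 210,  10,   7], dtype=int32)), (np.int32(115), array([315.1, 224.4]), array([311, 215,   9,  18], dtype=int32)), (np.int32(50), array([351.1, 226. ]), array([349, 217,   5,  18], dtype=int32)), (np.int32(57), array([344.9, 227.3]), array([341, 219,   7,  18], dtype=int32)), (np.int32(223), array([313.8, 240.4]), array([291, 230,  46,  17], dtype=int32)), (np.int32(9), array([340.1, 232.9]), array([338, 230,   4,   6], dtype=int32))]
scene [(np.int32(3007), array([314.3, 231.7]), array([277, 199,  80,  63], dtype=int32))]
((316.7754821777344, 230.42648315429688), (62.54839324951172, 78.96495819091797), 88.06912231445312) [553.15732459  53.08273476   5.        ]
```

View pics/both.png

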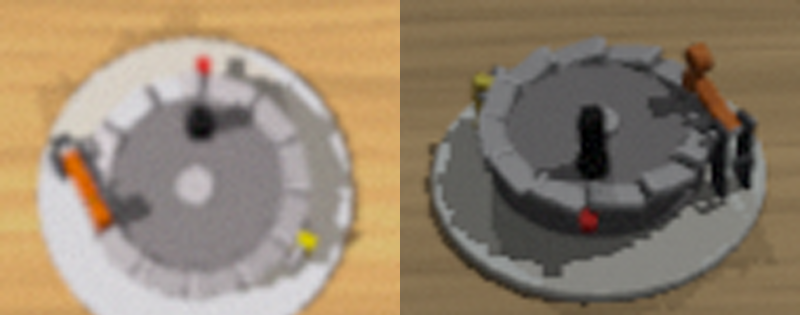

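```bash
cat >> h.py <<'E'
def go(o,P,yaw):
    "world goal -> tool shift (cm) and yaw turn"
    Rm=R.from_euler('xyz',o['eef_rot'],degrees=True).as_matrix()
    return (Rm.T@(np.array(P)-o['tool_pos'])/10).round(2), (o['eef_rot'][2]-yaw+180)%360-180
E
python3 - <<'E'
from h import *
from plant import r
o=r.observe();s=r.snapshot("wrist");print(np.array(s['mount']).round(3),s['mtx'])
print(go(o,[555,52,300],31))
s=dict(np.load("top0.npz"));print(onz(s,(298,174.4),75),onz(s,(322.5,148.5),50),onz(s,(345,185.7),57),onz(s,(322.3,160.8),95))
m=blobs(s['img'],'orange',(280,135,365,215))[1];print(cv2.fitEllipse(cv2.findNonZero(m)),cv2.minAreaRect(cv2.findNonZero(m)))
E
```

```text
[[ 1.00000e-03  9.57000e-01  2.91000e-01  7.55150e+01]
 [ 1.00000e+00 -1.00000e-03 -0.00000e+00 -6.34000e-01]
 [-0.00000e+00  2.91000e-01 -9.57000e-01 -1.19307e+02]
 [ 0.00000e+00  0.00000e+00  0.00000e+00  1.00000e+00]] [[310.60311673   0.         316.16991164]
 [  0.         310.60311673 197.7603886 ]
 [  0.           0.           1.        ]]
(array([-52.19, -35.37,  -4.71]), np.float64(133.77112159477235))
[554.47390999 128.01827495  75.        ] [642.83894986  43.99101074  50.        ] [514.23518405 -26.74976569  57.        ] [594.2468582  46.9430839  95.       ]
((297.89288330078125, 174.63400268554688), (3.208606719970703, 14.584378242492676), 151.7067413330078) ((297.9000244140625, 175.30001831054688), (15.652474403381348, 3.130495071411133), 63.43495178222656)
```

send_rows --pt "-5 -3.4 0" --pt "-9 -6 0" --pt "-13 -9 0" --pt "-17 -12 0" --pt "-21 -14 0" --pt "-25 -17 0" --pt "-29 -20 0" --pt "-33 -22 0" --pt "-37 -25 0" --pt "-41 -28 0" --yaw '[8, 16, 24, 32, 40, 48, 56, 64, 72, 80]' --hand '[1, 1, 1, 1, 1, 1, 1, 1, 1, 1]'

```text
time_s: 1.15
tool_pos: [467.4, 151.1, 253.2]
eef_rot: [-180.0, -0.0, 84.4]
ft_force: [0.7, 1.6, 0.3]
gripper_width: 85.6
finger_force: 0.0
```

Run:
```python
from h import *
from plant import r
o=r.observe();print(o['tool_pos'],o['eef_rot'],o['q'],o['time_s'])
print(go(o,[555,52,260],31))
```

```text
[467.36853498 151.0636822  253.2318497 ] [-1.79993275e+02 -7.81091951e-03  8.44411116e+01] [4.86872721e+00 8.72781758e+00 9.57088307e+01 9.18906115e-03
 7.55685522e+01 1.04253246e+01] 1.15
(array([-9.01,  9.68, -0.68]), np.float64(53.4411116095782))
```

send_rows --pt "-1.5 1.5 0" --pt "-3 3.2 0" --pt "-4.5 4.8 0" --pt "-6 6.4 0" --pt "-7.5 8 0" --pt "-9 9.7 0" --pt "-9 9.7 0" --pt "-9 9.7 0" --pt "-9 9.7 0" --yaw '[8, 16, 24, 32, 40, 48, 53.4, 53.4, 53.4]' --hand '[1, 1, 1, 1, 1, 1, 1, 1, 1]'

```text
time_s: 2.05
tool_pos: [554.6, 54.5, 253.0]
eef_rot: [-180.0, 0.0, 31.5]
ft_force: [0.2, 0.4, -0.1]
gripper_width: 85.3
finger_force: 0.0
```

Run:
```python
from h import *
from plant import r
o=r.observe();s=r.snapshot("wrist");print(o['tool_pos'],o['eef_rot'],o['q'],o['ft_force'])
np.savez("w1.npz",mtx=s['mtx'],mount=s['mount'],img=s['img'],tool_pos=o['tool_pos'],eef_rot=o['eef_rot'])
cv2.imwrite("pics/w1.png",s['img'])
for c in('orange','red','yellow','black'): print(c,blobs(s['img'],c,(0,0,640,400),30)[0])
```

```text
[554.56524289  54.50086847 252.96350124] [-1.79963121e+02  3.67433243e-02  3.15210643e+01] [-5.86046742e+00  1.56026757e+01  8.69384905e+01  7.16614301e-03
  7.75104203e+01  5.26169272e+01] [ 0.2054838   0.406194   -0.13331192]
orange [(np.int32(81), array([250.6, 118. ]), array([244, 110,  13,  18], dtype=int32)), (np.int32(251), array([249.5, 144. ]), array([243, 130,  13,  26], dtype=int32)), (np.int32(218), array([241.9, 166.1]), array([236, 156,  13,  21], dtype=int32))]
red [(np.int32(129), array([370.3, 107.7]), array([364, 100,  14,  18], dtype=int32))]
yellow [(np.int32(98), array([358.2, 243.4]), array([353, 237,  12,  13], dtype=int32))]
black [(np.int32(58), array([248.1, 105.2]), array([243, 103,  12,   7], dtype=int32)), (np.int32(48), array([267. , 107.5]), array([263, 105,   9,   8], dtype=int32)), (np.int32(4293), array([ 41.8, 213.2]), array([  0, 130,  91, 151], dtype=int32)), (np.int32(487), array([344.8, 146.5]), array([333, 134,  25,  27], dtype=int32)), (np.int32(156), array([632.2, 247.2]), array([625, 240,  15,  16], dtype=int32)), (np.int32(43498), array([316.4, 354.6]), array([  0, 253, 638, 147], dtype=int32)), (np.int32(341), array([630.2, 313.6]), array([617, 303,  23,  22], dtype=int32)), (np.int32(30), array([141.8, 398.3]), array([136, 397,  14,   3], dtype=int32))]
```

View pics/w1.png

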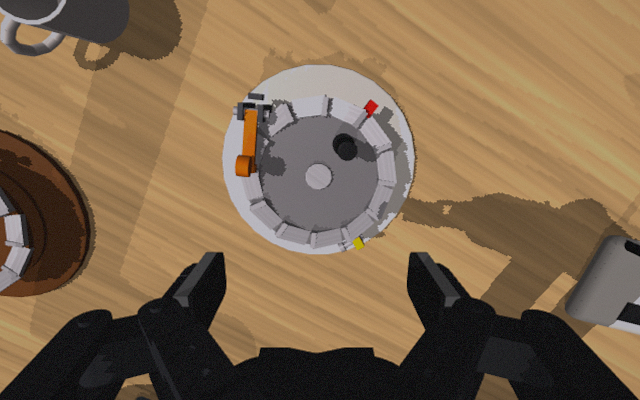

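Run:
```python
from h import *
s=dict(np.load("w1.npz"));o=s
img=s['img']
h=cv2.cvtColor(img,cv2.COLOR_BGR2HSV)
# hub: bright low-sat circle near (318,176)
sub=img[155:200,295:340].astype(int);m=((sub.min(2)>115)).astype(np.uint8);n,l,st,c=cv2.connectedComponentsWithStats(m);print(st[1:],c[1:]+[295,155])
i=1+np.argmax(st[1:,4]);hub=onz(s,c[i]+[295,155],56,o);print('hub',hub)
# base disc: white convex hull
hh=h.astype(int);m=((hh[...,1]<45)&(hh[...,2]>60)).astype(np.uint8);m[:,:215]=0;m[:60]=0;m[262:]=0;m[:,420:]=0
n,l,st,c=cv2.connectedComponentsWithStats(m);i=1+np.argmax(st[1:,4]);hull=cv2.convexHull(cv2.findNonZero((l==i).astype(np.uint8)))
w=np.array([onz(s,p[0],10,o)[:2] for p in hull],np.float32);print('base',cv2.minEnclosingCircle(w),cv2.fitEllipse(w))
ax=hub[:2]
def rep(nm,uv,z):
    P=onz(s,uv,z,o);d=P[:2]-ax;print(nm,P.round(1),'r',np.hypot(*d).round(1),'ang',np.degrees(np.arctan2(d[1],d[0])).round(1))
rep('lug',(370.3,107.7),51);rep('stop',(358.2,243.4),57);rep('knob',(345,144),102);rep('grip',(243,165),92);rep('grip84',(243,165),84);rep('armstart',(250.6,115),70)
rep('cheekL',(238,110),72);rep('cheekR',(268,110),72)
```

```text
[[ 10   9  26  26 534]
 [  1  15   1   1   1]] [[317.50561798 176.30524345]
 [296.         170.        ]]
hub [554.94899304  53.75025517  56.        ]
base ((555.7373657226562, 55.02550506591797), 115.04826354980469) ((555.4822998046875, 53.552371978759766), (226.37503051757812, 227.0047607421875), 5.022612571716309)
lug [640.8  45.1  51. ] r 86.3 ang -5.8
stop [513.8 -24.7  57. ] r 88.5 ang -117.7
knob [600.7  54.2 102. ] r 45.7 ang 0.6
grip [535.3 121.8  92. ] r 70.8 ang 106.1
grip84 [533.  122.6  84. ] r 72.3 ang 107.7
armstart [575.  140.1  70. ] r 88.7 ang 76.9
cheekL [573.1 151.9  72. ] r 99.8 ang 79.5
cheekR [587.7 128.1  72. ] r 81.3 ang 66.2
```

Run:
```python
from h import *
from plant import r
o=r.observe();print(o['tool_pos'],go(o,[534.8,122,91],23.2))
```

```text
[554.51265416  54.66689521 253.1166923 ] (array([ 1.85, -6.76, 16.21]), np.float64(8.327379835094746))
```

send_rows --pt "0.8 -3 3" --pt "1.8 -6.7 5" --pt "1.8 -6.7 8" --pt "1.8 -6.7 10.5" --pt "1.8 -6.7 12.5" --pt "1.8 -6.7 13" --pt "1.8 -6.7 13" --pt "1.8 -6.7 13" --yaw '[4, 8.3, 8.3, 8.3, 8.3, 8.3, 8.3, 8.3]' --hand '[0.5, 0.5, 0.5, 0.5, 0.5, 0.5, 0.5, 0.5]' --grip_force 20

```text
time_s: 2.9
tool_pos: [536.1, 121.0, 124.4]
eef_rot: [180.0, -0.1, 23.1]
ft_force: [-0.0, -0.3, 0.4]
gripper_width: 42.4
finger_force: 0.0
```

Run:
```python
from h import *
from plant import r
o=r.observe();s=r.snapshot("wrist");print(o['tool_pos'],o['eef_rot'],o['ft_force'],o['gripper_width'])
cv2.imwrite("pics/w2.png",s['img'])
print(blobs(s['img'],'orange',(0,0,640,400),30)[0],px(s,[534.8,122,92],o),go(o,[534.8,122,91],23.2))
```

```text
[536.09430454 121.04862228 124.4416976 ] [ 1.79960060e+02 -9.56014373e-02  2.31129163e+01] [-0.02867889 -0.34525236  0.44696395] 42.44563231901977
[(np.int32(1387), array([312.3, 186.3]), array([301, 150,  23,  78], dtype=int32)), (np.int32(31), array([308.4, 233.3]), array([305, 231,   9,   6], dtype=int32)), (np.int32(39), array([319.7, 234. ]), array([315, 232,  10,   6], dtype=int32)), (np.int32(400), array([313.6, 252.6]), array([304, 241,  21,  22], dtype=int32))] [313.95528536 246.94123404] (array([-0.09, -0.14,  3.34]), np.float64(-0.08708369467620969))
```

View pics/w2.png

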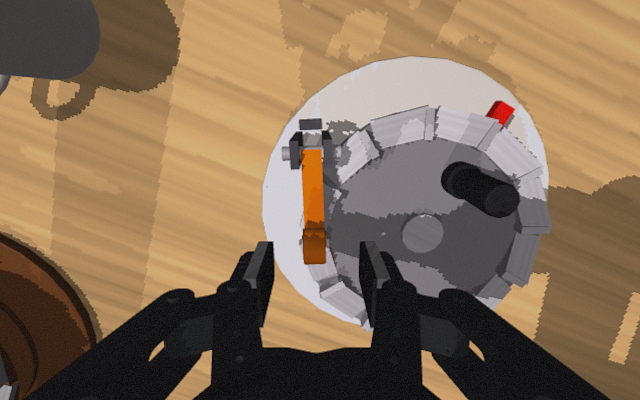

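send_rows --pt "0 -0.1 1.2" --pt "-0.1 -0.1 2.4" --pt "-0.1 -0.1 3.2" --pt "-0.1 -0.1 3.2" --pt "-0.1 -0.1 3.2" --pt "-0.1 -0.1 3.2" --pt "-0.1 -0.1 3.2" --pt "-0.1 -0.1 3.2" --pt "-0.1 -0.1 3.2" --pt "-0.1 -0.1 3.2" --yaw '[0, 0, 0, 0, 0, 0, 0, 0, 0, 0]' --hand '[0.5, 0.5, 0.4, 0.3, 0.2, 0.05, 0.05, 0.05, 0.05, 0.05]' --grip_force 20

```text
time_s: 3.95
tool_pos: [534.1, 121.5, 91.4]
eef_rot: [180.0, -0.0, 23.1]
ft_force: [0.0, 0.0, -2.0]
gripper_width: 11.9
finger_force: 19.5
```

send_rows --pt "0.2 0 -0.4" --pt "0.47 0 -0.81" --pt "0.9 0 -1.35" --pt "1.42 0 -1.85" --pt "2.0 0 -2.25" --pt "2.6 0 -2.6" --pt "3.27 0 -2.83" --pt "3.95 0 -3.02" --pt "3.95 0 -3.02" --yaw '[0, 0, 0, 0, 0, 0, 0, 0, 0]' --hand '[0.05, 0.05, 0.05, 0.05, 0.05, 0.05, 0.05, 0.05, 0.05]'

```text
time_s: 4.85
tool_pos: [569.8, 138.1, 122.3]
eef_rot: [-179.9, 0.1, 23.1]
ft_force: [-5.2, 3.3, 3.8]
gripper_width: 11.9
finger_force: 20.1
```

send_rows --pt "0.7 0 -0.05" --pt "1.4 0 -0.06" --pt "2.1 0 0.07" --pt "2.77 0 0.24" --pt "3.46 0 0.55" --pt "4.02 0 0.89" --pt "4.61 0 1.36" --pt "5.06 0 1.84" --pt "5.4 0 2.29" --pt "5.55 0 2.5" --yaw '[0, 0, 0, 0, 0, 0, 0, 0, 0, 0]' --hand '[0.05, 0.05, 0.05, 0.05, 0.05, 0.05, 0.05, 0.05, 0.05, 0.05]'

```text
time_s: 5.85
tool_pos: [621.3, 161.8, 97.4]
eef_rot: [-179.8, -0.1, 23.1]
ft_force: [-3.3, 9.0, 3.8]
gripper_width: 12.0
finger_force: 19.5
```

send_rows --pt "0 0 0" --pt "0 0 0" --pt "0 0 0" --pt "0 0 0" --pt "0 0 0" --yaw '[0, 0, 0, 0, 0]' --hand '[0.15, 0.3, 0.45, 0.5, 0.5]'

```text
time_s: 6.35
tool_pos: [621.8, 158.4, 96.8]
eef_rot: [180.0, -0.0, 23.0]
ft_force: [-1.4, 0.2, -0.1]
gripper_width: 43.0
finger_force: 0.0
```

send_rows --pt "0 0 -1.5" --pt "0 0 -4" --pt "0 0 -7" --pt "0 0 -7" --pt "0 0 -7" --yaw '[0, 0, 0, 0, 0]' --hand '[0.5, 0.5, 0.5, 0.5, 0.5]'

```text
time_s: 6.85
tool_pos: [622.2, 158.6, 168.4]
eef_rot: [179.9, -0.2, 23.1]
ft_force: [0.6, 0.3, -0.4]
gripper_width: 42.5
finger_force: 0.0
```

Run:
```python
from h import *
from plant import r
o=r.observe();s=r.snapshot("wrist");print(o['tool_pos'],o['eef_rot'],o['ft_force'],o['gripper_width'])
cv2.imwrite("pics/w3.png",s['img'])
ax=np.array([555,53.7]);a=np.radians(23.1)
up=np.r_[ax+[np.cos(a)*106.2-np.sin(a)*71,np.sin(a)*106.2+np.cos(a)*71],88];print(up,px(s,up,o))
print(blobs(s['img'],'orange',(0,0,640,400),30)[0])
c=np.array([*ax+42*np.array([np.cos(np.radians(-5.8)),np.sin(np.radians(-5.8))]),102]);print('knob',c,px(s,c,o),go(o,[*c[:2],150],23.1))
```

```text
[622.18667541 158.59745253 168.35558619] [ 1.79943076e+02 -1.61717459e-01  2.30567114e+01] [ 0.61284433  0.28323008 -0.35756352] 42.50426846294153
[624.82910774 160.67352809  88.        ] [315.09695605 210.55542572]
[(np.int32(950), array([309.1, 233.3]), array([300, 203,  21,  63], dtype=int32))]
knob [596.78498977  49.45563552 102.        ] [445.16193674 310.56756645] (array([-6.62,  9.05,  1.83]), np.float64(-0.04328859911882432))
```

View pics/w3.png

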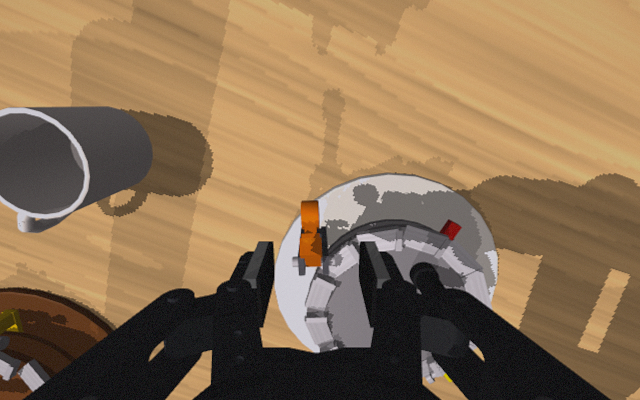

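send_rows --pt "-1.2 1.6 0" --pt "-2.4 3.2 0" --pt "-3.6 4.9 0" --pt "-4.8 6.5 0" --pt "-6 8.1 0.5" --pt "-6.6 9.05 1.5" --pt "-6.6 9.05 1.8" --pt "-6.6 9.05 1.8" --pt "-6.6 9.05 1.8" --yaw '[-8, -16, -24, -32, -40, -48, -50, -50, -50]' --hand '[0.6, 0.6, 0.6, 0.6, 0.6, 0.6, 0.6, 0.6, 0.6]'

```text
time_s: 7.8
tool_pos: [595.7, 49.6, 147.8]
eef_rot: [-179.9, 0.0, 73.0]
ft_force: [0.7, 0.1, -0.3]
gripper_width: 51.2
finger_force: 0.0
```

Run:
```python
from h import *
from plant import r
o=r.observe();s=r.snapshot("wrist");print(o['tool_pos'],o['eef_rot'],o['gripper_width'])
cv2.imwrite("pics/w4.png",s['img'])
ax=np.array([555,53.7]);
c=np.array([596.8,49.5]);print('knob',px(s,[*c,102],o),px(s,[*c,62],o),'hub',px(s,[*ax,56],o),go(o,[*c,89],73))
```

```text
[595.74338431  49.64605563 147.75691054] [-1.79903954e+02  1.48565443e-02  7.29948628e+01] 51.164951521055855
knob [320.11427526 236.17714294] [319.51723331 212.77385639] hub [262.71190064 220.55199202] (array([0.02, 0.12, 5.88]), np.float64(-0.0051371561290523005))
```

View pics/w4.png

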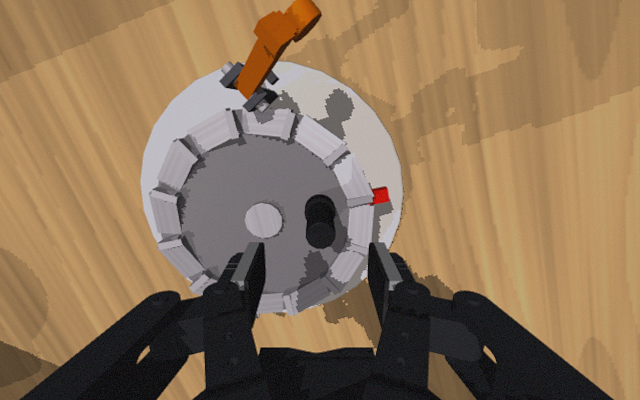

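send_rows --pt "0 0 2" --pt "0 0.1 4" --pt "0 0.1 5.5" --pt "0 0.1 5.8" --pt "0 0.1 5.8" --pt "0 0.1 5.8" --pt "0 0.1 5.8" --pt "0 0.1 5.8" --pt "0 0.1 5.8" --pt "0 0.1 5.8" --yaw '[0, 0, 0, 0, 0, 0, 0, 0, 0, 0]' --hand '[0.6, 0.6, 0.6, 0.5, 0.35, 0.2, 0.1, 0.1, 0.1, 0.1]' --grip_force 30

```text
time_s: 8.85
tool_pos: [597.9, 49.4, 91.4]
eef_rot: [179.9, -0.0, 73.1]
ft_force: [1.1, 0.9, 4.1]
gripper_width: 17.3
finger_force: 29.7
```

Run:
```python
from h import *
from plant import r
o=r.observe();print(o['tool_pos'],o['eef_rot'],o['ft_force'],o['gripper_width'],o['finger_force'])
ax=np.array([555,53.7]);d=o['tool_pos'][:2]-ax;a0=np.degrees(np.arctan2(d[1],d[0]));print(np.hypot(*d),a0)
a0=-5.8
for t in range(0,-100,-8):
    A=np.radians(a0+t);P=[*(ax+42*np.array([np.cos(A),np.sin(A)])),o['tool_pos'][2]];print(t,go(o,P,73)[0])
```

```text
[597.90432858  49.35119178  91.41931794] [ 1.79892071e+02 -3.74466134e-02  7.30668358e+01] [1.05691279 0.92081034 4.12971767] 17.31230935804374 29.725930988788605
43.12416427236043 -5.7877671282257666
0 [-0.02 -0.11 -0.  ]
-8 [-0.6  -0.04 -0.  ]
-16 [-1.19 -0.05 -0.  ]
-24 [-1.77 -0.14 -0.  ]
-32 [-2.33 -0.31 -0.  ]
-40 [-2.86 -0.55 -0.  ]
-48 [-3.35 -0.87 -0.  ]
-56 [-3.8  -1.25 -0.  ]
-64 [-4.18 -1.7  -0.01]
-72 [-4.5  -2.19 -0.01]
-80 [-4.75 -2.72 -0.01]
-88 [-4.92 -3.28 -0.01]
-96 [-5.02 -3.86 -0.01]
```

send_rows --pt "-0.58 0.06 0" --pt "-1.17 0.06 0" --pt "-1.75 -0.03 0" --pt "-2.31 -0.2 0" --pt "-2.84 -0.44 0" --pt "-3.33 -0.76 0" --pt "-3.78 -1.14 0" --pt "-4.16 -1.59 0" --pt "-4.48 -2.08 0" --pt "-4.48 -2.08 0" --yaw '[0, 0, 0, 0, 0, 0, 0, 0, 0, 0]' --hand '[0.1, 0.1, 0.1, 0.1, 0.1, 0.1, 0.1, 0.1, 0.1, 0.1]'

```text
time_s: 9.85
tool_pos: [564.2, 12.0, 91.4]
eef_rot: [179.9, -0.0, 73.1]
ft_force: [0.4, 1.7, 6.5]
gripper_width: 16.9
finger_force: 30.4
```

```bash
cat >> h.py <<'E'
def st(n=6):
    from plant import r
    O=[r.observe() for _ in range(n)];o=O[-1];f=np.mean([x['ft_force'] for x in O],0);p=o['tool_pos'];ax=np.array([555,53.7])
    d=p[:2]-ax;A=np.arctan2(d[1],d[0]);t=np.array([np.sin(A),-np.cos(A)]);u=d/np.hypot(*d)
    print(p.round(2),'r',np.hypot(*d).round(2),'ang',np.degrees(A).round(2),'F resist',(-f[:2]@t).round(2),'F rad',(f[:2]@u).round(2),f.round(1),o['gripper_width'].round(1),o['time_s'])
    return o,ax
E
python3 -c "
from h import *
o,ax=st()
for a in np.arange(-78,-114,-3.):
    A=np.radians(a);print(a,go(o,[*(ax+42.3*np.array([np.cos(A),np.sin(A)])),o['tool_pos'][2]],73)[0])"
```

```text
Traceback (most recent call last):
  File "h.py", line 29, in st
    print(p.round(2),'r',np.hypot(*d).round(2),'ang',np.degrees(A).round(2),'F resist',(-f[:2]@t).round(2),'F rad',(f[:2]@u).round(2),f.round(1),o['gripper_width'].round(1),o['time_s'])
                                                                                                                                                 ^^^^^^^^^^^^^^^^^^^^^^^^
AttributeError: 'float' object has no attribute 'round'
```

```bash
sed -i "s/o\['gripper_width'\].round(1)/round(float(o['gripper_width']),1)/" h.py
python3 -c "
from h import *
o,ax=st()
for a in np.arange(-78,-114,-3.):
    A=np.radians(a);print(a,go(o,[*(ax+42.3*np.array([np.cos(A),np.sin(A)])),o['tool_pos'][2]],73)[0])
from plant import r
s=r.snapshot('wrist');np.savez('w5.npz',img=s['img'],mtx=s['mtx'],mount=s['mount'],tool_pos=o['tool_pos'],eef_rot=o['eef_rot'])
for c in('red','yellow'):
  for b in blobs(s['img'],c,(0,0,640,400),10)[0]:
    P=onz(s,b[1],50,o)[:2]-ax;print(c,b,np.hypot(*P),np.degrees(np.arctan2(P[1],P[0])))
"
```

```text
[564.18  11.99  91.37] r 42.71 ang -77.59 F resist 0.75 F rad -1.6 [0.4 1.7 6.5] 16.9 9.85
-78.0 [ 0.02 -0.05 -0.  ]
-81.0 [-0.08 -0.24 -0.  ]
-84.0 [-0.17 -0.44 -0.  ]
-87.0 [-0.25 -0.65 -0.  ]
-90.0 [-0.32 -0.86 -0.  ]
-93.0 [-0.38 -1.07 -0.  ]
-96.0 [-0.43 -1.29 -0.  ]
-99.0 [-0.47 -1.51 -0.  ]
-102.0 [-0.49 -1.73 -0.  ]
-105.0 [-0.51 -1.95 -0.  ]
-108.0 [-0.51 -2.17 -0.  ]
-111.0 [-0.5  -2.39 -0.  ]
```

send_rows --pt "-0.08 -0.24 0" --pt "-0.17 -0.44 0" --pt "-0.25 -0.65 0" --pt "-0.32 -0.86 0" --pt "-0.38 -1.07 0" --pt "-0.43 -1.29 0" --yaw '[0, 0, 0, 0, 0, 0]' --hand '[0.1, 0.1, 0.1, 0.1, 0.1, 0.1]'

```text
time_s: 10.5
tool_pos: [551.8, 11.4, 91.4]
eef_rot: [179.8, -0.0, 73.1]
ft_force: [3.3, 1.2, 5.3]
gripper_width: 17.2
finger_force: 30.1
```

```bash
python3 -c "
from h import *
o,ax=st()
for a in np.arange(-96,-114,-1.):
    A=np.radians(a);print(a,go(o,[*(ax+42.3*np.array([np.cos(A),np.sin(A)])),o['tool_pos'][2]],73)[0])"
```

```text
[551.85  11.41  91.38] r 42.41 ang -94.26 F resist 3.2 F rad -1.47 [3.3 1.2 5.3] 17.2 10.5
-96.0 [-0.02 -0.13 -0.  ]
-97.0 [-0.03 -0.2  -0.  ]
-98.0 [-0.04 -0.27 -0.  ]
-99.0 [-0.05 -0.35 -0.  ]
-100.0 [-0.06 -0.42 -0.  ]
-101.0 [-0.07 -0.49 -0.  ]
-102.0 [-0.08 -0.57 -0.  ]
-103.0 [-0.08 -0.64 -0.  ]
-104.0 [-0.09 -0.71 -0.  ]
-105.0 [-0.09 -0.79 -0.  ]
-106.0 [-0.09 -0.86 -0.  ]
-107.0 [-0.09 -0.93 -0.  ]
-108.0 [-0.09 -1.01 -0.  ]
-109.0 [-0.09 -1.08 -0.  ]
-110.0 [-0.09 -1.16 -0.  ]
-111.0 [-0.08 -1.23 -0.  ]
-112.0 [-0.08 -1.3  -0.  ]
-113.0 [-0.07 -1.38 -0.  ]
```

send_rows --pt "-0.02 -0.08 0" --pt "-0.03 -0.16 0" --pt "-0.04 -0.24 0" --pt "-0.05 -0.32 0" --yaw '[0, 0, 0, 0]' --hand '[0.1, 0.1, 0.1, 0.1]'

```text
time_s: 10.9
tool_pos: [548.7, 11.9, 91.4]
eef_rot: [179.8, -0.0, 73.1]
ft_force: [4.5, 1.1, 6.5]
gripper_width: 17.1
finger_force: 30.1
```

send_rows --pt "-0.01 -0.06 0" --pt "-0.01 -0.12 0" --yaw '[0, 0]' --hand '[0.1, 0.1]'

```text
time_s: 11.1
tool_pos: [547.5, 12.1, 91.4]
eef_rot: [179.8, -0.0, 73.1]
ft_force: [4.4, 1.4, 6.0]
gripper_width: 17.1
finger_force: 30.1
```

send_rows --pt "-0.01 -0.06 0" --pt "-0.01 -0.12 0" --yaw '[0, 0]' --hand '[0.1, 0.1]'

```text
time_s: 11.3
tool_pos: [546.4, 12.3, 91.4]
eef_rot: [179.8, -0.0, 73.1]
ft_force: [5.1, 0.4, 5.7]
gripper_width: 17.0
finger_force: 30.1
```

send_rows --pt "0 -0.04 0" --pt "0 -0.08 0" --yaw '[0, 0]' --hand '[0.1, 0.1]'

```text
time_s: 11.5
tool_pos: [545.6, 12.5, 91.4]
eef_rot: [179.8, -0.0, 73.1]
ft_force: [4.1, 1.5, 5.3]
gripper_width: 17.2
finger_force: 30.1
```

send_rows --pt "0 -0.04 0" --pt "0 -0.08 0" --yaw '[0, 0]' --hand '[0.1, 0.1]'

```text
time_s: 11.7
tool_pos: [544.9, 12.7, 91.4]
eef_rot: [179.8, -0.0, 73.1]
ft_force: [4.6, 1.3, 5.6]
gripper_width: 17.4
finger_force: 30.1
```

send_rows --pt "0 -0.04 0" --pt "0 -0.08 0" --yaw '[0, 0]' --hand '[0.1, 0.1]'

```text
time_s: 11.9
tool_pos: [544.1, 13.0, 91.4]
eef_rot: [179.8, 0.0, 73.1]
ft_force: [3.8, 0.8, 4.3]
gripper_width: 17.3
finger_force: 30.1
```

send_rows --pt "0 -0.04 0" --pt "0 -0.08 0" --yaw '[0, 0]' --hand '[0.1, 0.1]'

```text
time_s: 12.1
tool_pos: [543.4, 13.2, 91.4]
eef_rot: [179.8, -0.0, 73.1]
ft_force: [3.9, 0.2, 5.6]
gripper_width: 16.9
finger_force: 30.1
```

send_rows --pt "0 -0.04 0" --pt "0 -0.08 0" --yaw '[0, 0]' --hand '[0.1, 0.1]'

```text
time_s: 12.3
tool_pos: [542.6, 13.4, 91.4]
eef_rot: [179.8, -0.0, 73.1]
ft_force: [3.8, 0.9, 4.9]
gripper_width: 17.3
finger_force: 30.1
```

send_rows --pt "0 -0.04 0" --pt "0 -0.08 0" --yaw '[0, 0]' --hand '[0.1, 0.1]'

```text
time_s: 12.5
tool_pos: [541.9, 13.7, 91.4]
eef_rot: [179.8, -0.0, 73.1]
ft_force: [4.4, 0.9, 5.1]
gripper_width: 17.4
finger_force: 30.1
```

send_rows --pt "0 -0.03 0" --pt "0 -0.06 0" --yaw '[0, 0]' --hand '[0.1, 0.1]'

```text
time_s: 12.7
tool_pos: [541.8, 13.7, 91.4]
eef_rot: [179.7, -0.0, 73.1]
ft_force: [6.9, 0.4, 3.6]
gripper_width: 17.1
finger_force: 30.0
```

send_rows --pt "0 -0.03 0" --pt "0 -0.06 0" --yaw '[0, 0]' --hand '[0.1, 0.1]'

```text
time_s: 12.9
tool_pos: [541.7, 13.7, 91.4]
eef_rot: [179.7, -0.0, 73.1]
ft_force: [7.3, -0.4, 2.7]
gripper_width: 17.1
finger_force: 29.9
```

send_rows --pt "0 -0.03 0" --pt "0 -0.06 0" --pt "0 -0.06 0" --yaw '[0, 0, 0]' --hand '[0.1, 0.1, 0.1]'

```text
time_s: 13.2
tool_pos: [541.6, 13.8, 91.5]
eef_rot: [179.6, -0.0, 73.0]
ft_force: [9.2, -1.2, 1.2]
gripper_width: 17.4
finger_force: 29.9
```

```bash
python3 -c "
from h import *
o,ax=st(30)"
```

```text
[541.65  13.76  91.45] r 42.11 ang -108.49 F resist 9.09 F rad -1.78 [ 9.2 -1.2  1.2] 17.4 13.2
```

send_rows --pt "0 -0.04 0" --pt "0 -0.08 0" --pt "0 -0.08 0" --yaw '[0, 0, 0]' --hand '[0.1, 0.1, 0.1]'

```text
time_s: 13.5
tool_pos: [541.6, 13.8, 91.5]
eef_rot: [179.5, -0.0, 73.0]
ft_force: [11.0, -1.2, -0.3]
gripper_width: 17.2
finger_force: 29.8
```

send_rows --pt "0 -0.04 0" --pt "0 -0.07 0" --pt "0 -0.07 0" --pt "0 -0.07 0" --yaw '[0, 0, 0, 0]' --hand '[0.1, 0.1, 0.1, 0.1]'

```text
time_s: 13.9
tool_pos: [541.5, 13.8, 91.5]
eef_rot: [179.5, -0.0, 73.0]
ft_force: [13.3, -1.1, -2.3]
gripper_width: 17.0
finger_force: 29.7
```

```bash
python3 -c "
from h import *
o,ax=st(30)"
```

```text
[541.46  13.8   91.49] r 42.14 ang -108.75 F resist 12.95 F rad -3.19 [13.3 -1.1 -2.3] 17.0 13.9
```

send_rows --pt "0 0 0" --pt "0 0 0" --pt "0 0 0" --yaw '[0, 0, 0]' --hand '[0.1, 0.1, 0.1]'

```text
time_s: 14.2
tool_pos: [541.5, 13.8, 91.5]
eef_rot: [179.5, -0.0, 73.0]
ft_force: [12.3, -1.5, -1.5]
gripper_width: 17.2
finger_force: 29.7
```

send_rows --pt "0 0.1 0" --pt "0 0.2 0" --pt "0 0.28 0" --pt "0 0.28 0" --pt "0 0.28 0" --pt "0 0.28 0" --pt "0 0.28 0" --pt "0 0.28 0" --pt "0 0.28 0" --yaw '[0, 0, 0, 0, 0, 0, 0, 0, 0]' --hand '[0.1, 0.1, 0.1, 0.2, 0.3, 0.4, 0.5, 0.5, 0.5]'

```text
time_s: 15.1
tool_pos: [539.6, 14.6, 90.2]
eef_rot: [-179.9, 0.0, 73.1]
ft_force: [0.8, 0.3, -0.0]
gripper_width: 43.2
finger_force: 0.0
```

send_rows --pt "0 0 -2" --pt "0 0 -5" --pt "0 0 -8" --pt "0 0 -8" --pt "0 0 -8" --yaw '[0, 0, 0, 0, 0]' --hand '[0.5, 0.5, 0.5, 0.5, 0.5]'

```text
time_s: 15.6
tool_pos: [540.2, 14.6, 171.0]
eef_rot: [179.9, -0.0, 73.1]
ft_force: [-0.1, -0.4, -1.3]
gripper_width: 42.7
finger_force: 0.0
```

Run:
```python
from h import *
o,ax=st()
a=np.radians(25)
up=np.r_[ax+[np.cos(a)*106.2-np.sin(a)*71,np.sin(a)*106.2+np.cos(a)*71],88]
print(up,go(o,[*up[:2],170],25))
```

```text
[540.23  14.58 171.01] r 41.82 ang -110.69 F resist 0.11 F rad 0.44 [-0.1 -0.4 -1.3] 42.7 15.6
[621.2439904  162.92991228  88.        ] (array([16.55,  3.43,  0.11]), np.float64(48.07780281127768))
```

send_rows --pt "2.5 0.5 0" --pt "5 1 0" --pt "7.5 1.5 0" --pt "10 2 0" --pt "12.5 2.6 0" --pt "15 3.1 0" --pt "16.5 3.4 0" --pt "16.5 3.4 0" --pt "16.5 3.4 0" --pt "16.5 3.4 0" --yaw '[8, 16, 24, 32, 40, 48, 48, 48, 48, 48]' --hand '[0.5, 0.5, 0.5, 0.5, 0.5, 0.5, 0.5, 0.5, 0.5, 0.5]' --grip_force 20

```text
time_s: 16.6
tool_pos: [620.0, 161.6, 170.1]
eef_rot: [180.0, 0.1, 25.1]
ft_force: [0.3, 0.5, 1.1]
gripper_width: 42.8
finger_force: 0.0
```

Run:
```python
from h import *
from plant import r
o,ax=st();s=r.snapshot("wrist");print(o['eef_rot'])
cv2.imwrite("pics/w6.png",s['img'])
P=[621.2,162.9,88];print(px(s,P,o),px(s,[P[0],P[1],98],o),go(o,[*P[:2],92],25))
print(blobs(s['img'],'orange',(0,0,640,400),30)[0])
```

```text
[619.97 161.6  170.08] r 125.95 ang 58.94 F resist -0.03 F rad 0.58 [0.3 0.5 1.1] 42.8 16.6
[1.79999906e+02 7.66757510e-02 2.51294971e+01]
[315.60509098 211.4645721 ] [315.57711416 216.56615049] (array([ 0.18, -0.07,  7.81]), np.float64(0.12949709057497216))
[(np.int32(815), array([313.9, 228.4]), array([305, 200,  21,  64], dtype=int32))]
```

View pics/w6.png

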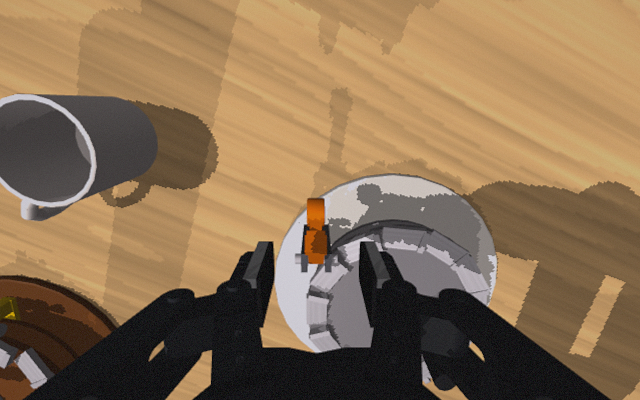

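send_rows --pt "0.1 -0.05 3" --pt "0.2 -0.05 5.5" --pt "0.2 -0.05 7.5" --pt "0.2 -0.05 7.7" --pt "0.2 -0.05 7.7" --pt "0.2 -0.05 7.7" --pt "0.2 -0.05 7.7" --pt "0.2 -0.05 7.7" --pt "0.2 -0.05 7.7" --pt "0.2 -0.05 7.7" --yaw '[0, 0, 0, 0, 0, 0, 0, 0, 0, 0]' --hand '[0.5, 0.5, 0.5, 0.4, 0.3, 0.2, 0.05, 0.05, 0.05, 0.05]' --grip_force 20

```text
time_s: 17.65
tool_pos: [623.2, 163.8, 95.1]
eef_rot: [179.9, -0.2, 25.1]
ft_force: [0.3, -1.2, 6.1]
gripper_width: 11.7
finger_force: 26.2
```

send_rows --pt "-0.3 0 -0.54" --pt "-0.7 0 -1.07" --pt "-1.18 0 -1.58" --pt "-1.73 0 -2.02" --pt "-2.33 0 -2.39" --pt "-2.98 0 -2.67" --pt "-3.65 0 -2.87" --pt "-4.35 0 -2.97" --pt "-5.05 0 -2.99" --pt "-5.05 0 -2.99" --yaw '[0, 0, 0, 0, 0, 0, 0, 0, 0, 0]' --hand '[0.05, 0.05, 0.05, 0.05, 0.05, 0.05, 0.05, 0.05, 0.05, 0.05]'

```text
time_s: 18.65
tool_pos: [576.4, 141.8, 124.5]
eef_rot: [179.9, -0.1, 25.1]
ft_force: [4.0, -2.8, 1.7]
gripper_width: 11.6
finger_force: 23.0
```

send_rows --pt "-0.7 0 0.08" --pt "-1.39 0 0.24" --pt "-2.05 0 0.5" --pt "-2.66 0 0.84" --pt "-3.23 0 1.25" --pt "-3.74 0 1.74" --pt "-4.18 0 2.29" --pt "-4.35 0 2.55" --pt "-4.35 0 2.55" --yaw '[0, 0, 0, 0, 0, 0, 0, 0, 0]' --hand '[0.05, 0.05, 0.05, 0.05, 0.05, 0.05, 0.05, 0.05, 0.05]'

```text
time_s: 19.55
tool_pos: [537.7, 123.7, 98.9]
eef_rot: [179.9, -0.1, 25.1]
ft_force: [3.7, -3.1, 2.3]
gripper_width: 11.5
finger_force: 47.0
```

```bash
python3 -c "
from h import *
st(20)"
```

```text
[537.72 123.66  98.85] r 72.06 ang 103.87 F resist -2.85 F rad -3.93 [ 3.7 -3.1  2.3] 11.5 19.55
```

send_rows --pt "-0.05 0 0.1" --pt "-0.1 0 0.25" --pt "-0.1 0 0.25" --pt "-0.1 0 0.25" --pt "-0.1 0 0.25" --pt "-0.1 0 0.25" --pt "-0.1 0 0.25" --pt "-0.1 0 0.25" --yaw '[0, 0, 0, 0, 0, 0, 0, 0]' --hand '[0.05, 0.05, 0.05, 0.2, 0.3, 0.4, 0.5, 0.5]'

```text
time_s: 20.35
tool_pos: [535.7, 123.8, 95.2]
eef_rot: [-180.0, 0.0, 25.1]
ft_force: [-0.4, 1.1, 0.3]
gripper_width: 42.8
finger_force: 0.0
```

send_rows --pt "0 0 -1.5" --pt "0 0 -4" --pt "0 0 -8" --pt "0 0 -12" --pt "0 0 -15.5" --pt "0 0 -15.5" --pt "0 0 -15.5" --yaw '[0, 0, 0, 0, 0, 0, 0]' --hand '[0.5, 0.5, 0.5, 0.5, 0.5, 0.5, 0.5]'

```text
time_s: 21.05
tool_pos: [536.3, 123.7, 251.1]
eef_rot: [180.0, -0.1, 25.1]
ft_force: [-0.6, -0.4, -0.7]
gripper_width: 42.7
finger_force: 0.0
```

Run:
```python
from h import *
from plant import r
o,ax=st();s=r.snapshot("wrist");t=r.snapshot("top")
cv2.imwrite("pics/w7.png",np.hstack([s['img'][60:380,140:540],cv2.resize(t['img'][135:215,280:365],(400,320),interpolation=cv2.INTER_CUBIC)]))
for b in blobs(t['img'],'yellow',(280,135,365,215))[0]:print('yellow top',b,onz(t,b[1],57))
for b in blobs(t['img'],'red',(280,135,365,215),1)[0]:print('red',b,onz(t,b[1],50))
for c in('red','yellow'):
  for b in blobs(s['img'],c,(0,0,640,400),10)[0]:print(c,b,onz(s,b[1],52,o))
```

```text
[536.29 123.74 251.08] r 72.5 ang 104.96 F resist 0.68 F rad -0.23 [-0.6 -0.4 -0.7] 42.7 21.05
yellow top (np.int32(10), array([345. , 185.5]), array([344, 184,   3,   4], dtype=int32)) [514.90354056 -26.77313333  57.        ]
red (np.int32(8), array([345.8, 182. ]), array([344, 181,   4,   3], dtype=int32)) [527.2890992  -30.31646676  50.        ]
red (np.int32(66), array([435. , 241.3]), array([428, 238,  14,   9], dtype=int32)) [525.12523327 -28.20252737  52.        ]
red (np.int32(38), array([451. , 397.7]), array([446, 396,  11,   4], dtype=int32)) [ 339.17944661 -166.76640929   52.        ]
yellow (np.int32(28), array([ 54.4, 206.3]), array([ 51, 201,   6,  10], dtype=int32)) [386.04298365 365.70244976  52.        ]
yellow (np.int32(127), array([ 18.2, 209.1]), array([ 13, 203,  12,  13], dtype=int32)) [366.1876031  400.53012726  52.        ]
yellow (np.int32(113), array([427.5, 249.7]), array([421, 243,  14,  14], dtype=int32)) [512.65132913 -25.96739432  52.        ]
```

View pics/w7.png

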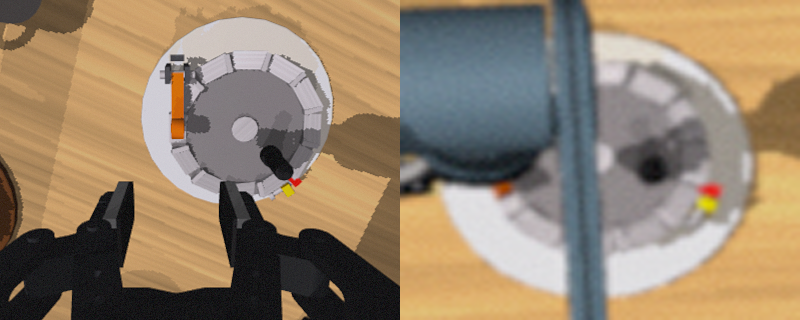

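The pawl is down, with its arm at about (178,105) in the left half. The red lug (296,182) sits right beside the yellow stop (288,188), which has not moved.

```bash
python3 -c "
from plant import r
print(r.hand_in())"
```

```text
the job is handed in; nothing more can be done
None
```

I finished the job and handed it in at 21 s of the 72 s allowed; no verdict came back. The pawl was folded over, the reel turned back until the lug pressed on the stop screw with about 13 N at the knob, and the pawl folded down again. The last pictures show the pawl down, the lug at the stop and the stop not visibly moved.

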